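# Scan the canister and take its lid temperature

### The arm

A 6-joint arm with a two-finger parallel gripper is mounted at the origin on the work surface. World frame = base frame: x ahead of the robot, y to its left, z up, the work surface at z = 0. Lengths are in m, angles in rad, forces in N, time in s.
With the tool pointing down it reaches from about 0.4 to 0.825 m from the base axis. Payload 7 kg.
Tool frame: the origin (TCP) lies at the centre of the arm's flange, where the gripper is bolted on; the fingertips stand 178 mm ahead of it and the grasp point (between the pads) lies 159 mm ahead of it; x points along the fingers, y is the direction in which the jaws open and shut, and the axes are right-handed (so a half turn about x gives the same grasp; the last joint's range is limited). The gripper opens to 88 mm and grips with 3 to 60 N. Pads are 19 mm wide; open, the fingers measure 130 mm over their backs; the gripper's body (78 mm by 193 mm) begins 47 mm behind the grasp point.
Start: joints at [1.547, 0.359, 0.012, 0, -1.224, -0.288], TCP at [0.207, 0.642, 0.405] pointing down, gripper open.
Joint ranges: [-3.07, 3.07], [-1.43, 2.12], [-1.02, 1.25], [-3.03, 1.67], [-3.05, -0], [-3.03, 3.03]. Speed limits (rad/s): [2.39, 2.39, 3.01, 3.14, 3.14, 3.14].

### API

Orientations are given as [roll, pitch, yaw] about the fixed x, y, z axes, in that order (R = Rz(yaw) Ry(pitch) Rx(roll)).
In Python, from station import status, viewer, arm gives the robot as it stands. The module is installed in compiled form; this text tells all that it offers.
- The arm moves only by the tool apply_moves, never from a script. Its argument "commands" is a list of rows, each an object of numbers: "dx", "dy", "dz": the shift along the world's x, y, z in mm; "spin": the turn about the world's z in degrees; "hand": the closure, from 0 (fully open) to 1 (shut). A call has exactly 5 rows; each row shifts and turns the commanded pose from where the row before left it; what a row does not reach is not made up. A row lasts 1/8 s, in which the tool goes at most 62.5 mm and 10.7 degrees, less where a joint would pass 70% of its speed; a pose out of reach is approached as far as the arm can. A call is refused whole if a number of a shift passes 62.5 or a number of a turn 10.7, either way. A call with a gripper value outside its range is refused whole. The fingers move at their own pace and stop on an object; "grip_force" is the grip in N (left out, the last holds). Time passes only in rows, so rows that do not move let the fingers close, or fill a call up. It gives the time, the measured TCP pose, the force and the opening at its end, in the units of the state.
- status.get_state(): the state, without advancing time (a new reading comes with each control period).
- viewer.grab_frame(name): name is "scene" or "top" or "wrist"; returns the picture (400x640x3 uint8, red, green, blue); there is no depth.
- viewer.camera_info(name): a dict with "fx", "fy", "cx", "cy" (pixels), "D" ([k1, k2, p1, p2, k3] as OpenCV has them; the pictures are not rectified), "eye" and "attitude" of the camera in the world; the wrist camera has in their place "T_tool_cam" (4x4, takes a point from camera to tool coordinates, whose origin is the TCP and whose axes are the tool frame's). Camera axes: x right, y up, looking along -z (the intrinsics and any distortion apply to the point x, -y, -z); pixel columns grow to the right and rows downward; lengths in m; the calibration is good to about 2 mm. A picture is of the moment at which its call begins: read the wrist's pose just before it. camera_info takes no time and is no camera call.
- arm.job_done(): hands the job in, once; it reports no verdict.
The state is a dict: "t": time; "q": joint angles; "qd": joint speeds; "joint_efforts": joint torques, N m; "eef_pos": TCP position; "ee_rot": TCP orientation; "force": force on the tool from outside, world axes, zero at the start; "moment": the same for the moment, N m; "width": finger opening in m.
Only numpy, scipy, OpenCV 4.12 (cv2) and the standard library are available. Lean on these libraries where they do the work, as an engineer would, in place of code of your own. Each camera call takes 0.05 s, during which the arm holds its last target.

### The job

Turn the carousel by its knob until the steel canister's paper label squarely faces the window of the scanner block. Then lift the contact thermometer out of its stand and, keeping it upright, press its sprung tip lightly (about 3 N) on the round rubber pad on that canister's lid. Finish while still holding it there, with nothing let go, and leave everything else as it is.

Things in the scene. Friction and masses are not known exactly. Their poses are not given: they have to be found in the camera images.
- carousel (a joint): Carousel angle about its upright axis, rad: 0 when the canister's label squarely faces the scanner window, growing counterclockwise seen from above. Starts at 0.6 to 1.7. Turns both ways, light friction (0.1 N m), stays where left. Wooden disc, 300 mm across, top 30 mm above the work surface, carrying the canister and three plain jars (up to 122 mm above the work surface), all clipped on
- knob_grip (a point): Centre to grip of the carousel's knob: an upright round wooden knob, 44 mm diameter, 34 mm tall, on the carousel's axis at the top of a 22 mm thick column; this point is 159 mm above the work surface, 15 mm below the knob's flat top. Turns with the carousel. z up
- knob: The same wooden knob; origin at the centre of its underside, 140 mm above the work surface
- canister: Steel canister, 68 mm diameter, 98 mm tall over its darker 71 mm lid, clipped on the carousel with its axis 100 mm from the carousel's axis; the only one with a steel lid, a paper label and a rubber pad. Origin at the centre of its underside, x pointing away from the carousel's axis through the label, z up
- spot (a point): Centre of the top of the round rubber pad in the middle of the canister's lid: 24 mm diameter, standing 2 mm above the lid, 130 mm above the work surface. Moves with the carousel
- label (a point): Middle of the paper label (36 mm wide, 50 mm high) on the side of the canister that looks away from the carousel's axis; x points out of it. A small tab on the lid stands above it
- window (a point): Middle of the dark window (56 mm wide, 36 mm high) of the scanner, a fixed grey block 60 x 80 x 118 mm beside the carousel; the window looks along -x of this frame, straight at the carousel's axis, 209 mm from it
- gauge_handle (a point): Centre of the white handle of the contact thermometer, a loose 0.12 kg tool standing tip down in its stand. Handle 34 (x) by 20 (y) by 84 mm tall (z up, along the tool); grip from above across the 20 mm. Below it a 34 mm collar (underside 48 mm below this point), a thin stem, the sprung tip. This point is 128 mm above the free tip's end, 133 mm above the work surface in the stand
- gauge: The same contact thermometer, with its tip; origin at the end of the uncompressed tip, axes as for the handle
- tip_end (a point): End of the thermometer's sprung tip, a flat foot of 10 mm diameter. It slides up into the stem by at most 15 mm against a spring of 300 N/m without preload (3 N at 10 mm), and is fully out when free
- stand: Fixed marble block, 70 x 70 mm, 85 mm tall, with an 18 mm upright hole through its middle in which the thermometer's stem hangs (73 to 80 mm deep), its collar lying on the block's top; origin at the centre of its underside
- rolling_pin: Bystander: marble rolling pin, 60 mm thick, 410 mm long along x with its wooden handles, on a small wooden cradle; origin under its centre, 74 mm tall
- plate: Bystander: ceramic plate, 180 mm diameter, 22 mm tall; origin under its centre
- brush: Bystander: silicone brush lying along x, 210 mm long; origin under its middle
- scraper: Bystander: stainless dough scraper lying flat, about 120 x 140 mm, 27 mm tall; origin under its middle
- mug: Bystander: ceramic mug, 82 mm diameter, 92 mm tall; origin under its centre
- salt_bowl: Bystander: small wooden bowl, 90 mm diameter, 45 mm tall; origin under its centre
Things that resemble listed ones, but are neither listed nor needed, are in the scene too. Of the things that look like the gauge, the larger one is meant. What is shaped like the stand but orange or pink is not meant.

How it is judged:
On the way, in this order (a step that is already met when the one before it is completed fails the run):
1. the fingers are on the knob while the label is still well off the scanner (contact force between the fingers and knob above 0.5 N and value of joint carousel above 0.25 rad), for 0.1 s.
2. the carousel rests with the label facing the scanner window (value of joint carousel between -0.1 and 0.1 rad and velocity of joint carousel between -0.05 and 0.05 rad/s), for 0.3 s.
3. the thermometer is out of its stand, in the fingers (height (world z) of tip_end above 0.1 m and contact force between the fingers and gauge above 1 N and contact force between gauge and stand below 0.1 N), for 0.2 s.
At the end, for the whole second after the job is handed in: The label faces the scanner within 0.1 rad of carousel angle; the thermometer is still gripped by the fingers, at rest, upright within 0.12 rad (7 degrees), its tip's end within 8 mm of the pad's centre, pressing on the canister with 1 to 6 N (value of joint carousel between -0.1 and 0.1 rad and horizontal distance between tip_end and spot below 0.008 m and distance between tip_end and spot below 0.009 m and contact force between gauge and canister between 1 and 6 N and angle between gauge_handle's own z axis and vertical below 0.12 rad and contact force between the fingers and gauge above 1 N and contact force between gauge and stand below 0.1 N and linear speed of gauge below 0.02 m/s); the arm keeps its last pose, push and grip.
It fails at once if the canister is pushed harder than 15 N with the thermometer (contact force between gauge and canister above 15 N).
It fails at once if the canister is pushed directly by the robot (contact force between any of the fingers, the arm and canister above 2 N).
It fails at once if a bystander is moved by more than 30 mm (distance of any of rolling_pin, plate, brush, scraper, mug, salt_bowl from where it was at the start of the episode above 0.03 m).
It also fails if it takes over 67 s, if anything falls off the work surface, if the arm or the gripper's body presses on something with over 40 N, if the wrist force passes 120 N, or if a joint passes its speed limit or range.

## Working session

There is one attempt and no reset: what is moved stays moved. The work goes in short steps, Python scripts to look and compute and a tool call to move; the robot and the scene stay as the last step left them, time stands still between calls to the robot, and variables do not carry over. Pictures are saved under pics/ and viewed, and the job is handed in when it is done.

Besides the shell and the picture viewer there is one more tool, called after ">>>" by a JSON object that holds its "fn" and its "kwargs", one argument or row to a line. apply_moves: Moves the arm, as the interface text tells. Its arguments: {"type":"object","properties":{"commands":{"type":"array","items":{"type":"object","properties":{"dx":{"type":"number"},"dy":{"type":"number"},"dz":{"type":"number"},"spin":{"type":"number"},"hand":{"type":"number"}}}},"grip_force":{"type":"number"}},"required":["commands"]}

```bash
mkdir -p pics
cat > h.py <<'E'
import numpy as np, cv2
from station import status, viewer, arm
from scipy.spatial.transform import Rotation as R
def grab(n,f):
    im=viewer.grab_frame(n); cv2.imwrite('pics/'+f,cv2.cvtColor(im,cv2.COLOR_RGB2BGR)); return im
E
python3 - <<'E'
from h import *
print(status.get_state())
for n in('scene','top','wrist'):
    print(n,viewer.camera_info(n)); grab(n,n+'0.png')
E
```

```text
{'t': 0.0, 'q': array([ 1.54710102e+00,  3.59401284e-01,  1.10651297e-02, -3.55873405e-04,
       -1.22408054e+00, -2.88084570e-01]), 'qd': array([-0.0003038 , -0.00024654,  0.00038368, -0.00029462, -0.00121935,
       -0.00093581]), 'joint_efforts': array([-3.94483031e-04, -5.82716274e+01,  2.93054366e+01,  6.99729323e+00,
        7.06183855e-03, -1.61405947e-04]), 'eef_pos': array([0.2070087 , 0.64227648, 0.40371482]), 'ee_rot': array([ 1.65530857,  1.56914177, -1.79818516]), 'force': array([0.09914494, 0.02371665, 0.32720424]), 'moment': array([0.00223791, 0.02017889, 0.03482914]), 'width': 0.08754686750051345}
scene {'fx': 401.2439903946438, 'fy': 401.2439903946438, 'cx': 327.25223430046765, 'cy': 200.98634160461134, 'D': array([0.02059326, 0.        , 0.        , 0.        , 0.        ]), 'eye': array([1.26194236, 0.44793424, 0.82002223]), 'attitude': array([ 0.89521316, -0.01697476,  2.10680994])}
top {'fx': 494.5155245509162, 'fy': 494.5155245509162, 'cx': 319.90681061390137, 'cy': 203.37390341506165, 'D': array([0.02077354, 0.        , 0.        , 0.        , 0.        ]), 'eye': array([ 0.25283879, -0.00583025,  1.70787621]), 'attitude': array([ 1.62524088e-01, -1.51589331e-03, -1.55213063e+00])}
wrist {'fx': 333.379059049912, 'fy': 333.379059049912, 'cx': 323.1016251087689, 'cy': 203.51584368765884, 'D': array([0.02127334, 0.        , 0.        , 0.        , 0.        ]), 'T_tool_cam': array([[ 5.64200212e-04,  2.91251199e-01, -9.56646445e-01,
         2.11604531e-02],
       [ 9.99999684e-01, -6.99779877e-04,  3.76720478e-04,
         7.66903946e-05],
       [-5.59721641e-04, -9.56646355e-01, -2.91251502e-01,
        -7.96162030e-02],
       [ 0.00000000e+00,  0.00000000e+00,  0.00000000e+00,
         1.00000000e+00]])}
```

View pics/scene0.png

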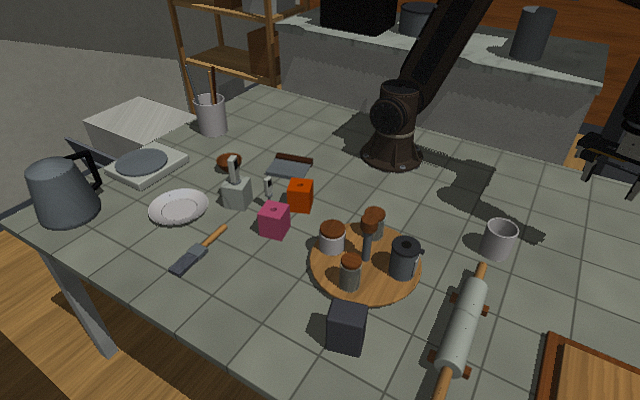

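View pics/top0.png

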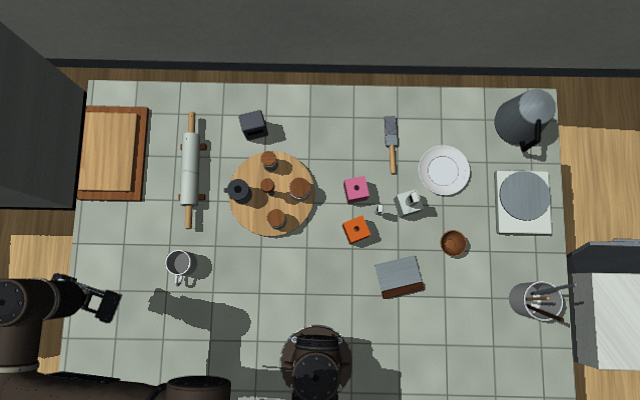

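View pics/wrist0.png

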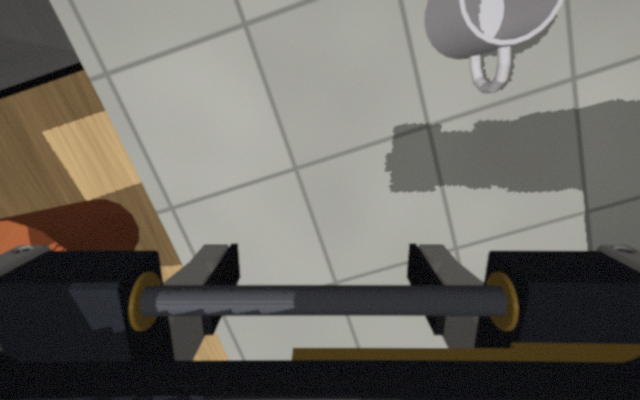

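Run:
```python
import cv2,numpy as np
a=cv2.imread('pics/top0.png');b=cv2.imread('pics/scene0.png')
cv2.imwrite('pics/c1.png',cv2.resize(a[100:250,220:470],None,fx=3.2,fy=3.2,interpolation=cv2.INTER_CUBIC)) 
cv2.imwrite('pics/c2.png',cv2.resize(b[140:360,210:440],None,fx=2.7,fy=2.7,interpolation=cv2.INTER_CUBIC))
```

```text
(no output)
```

View pics/c1.png

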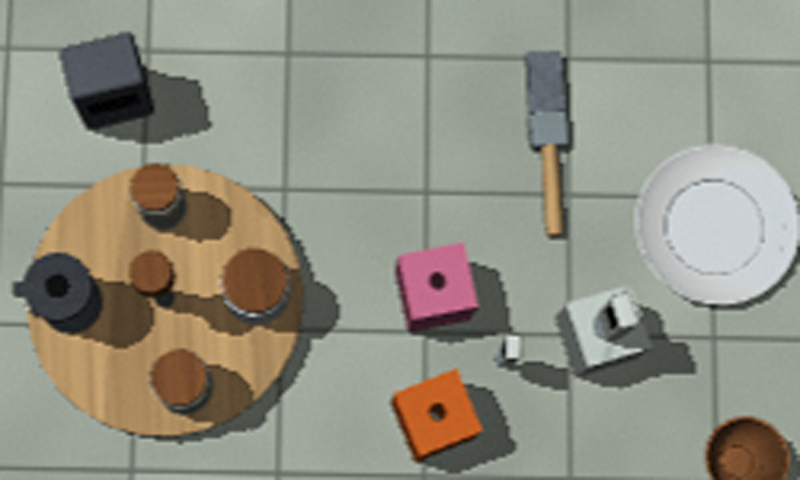

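View pics/c2.png

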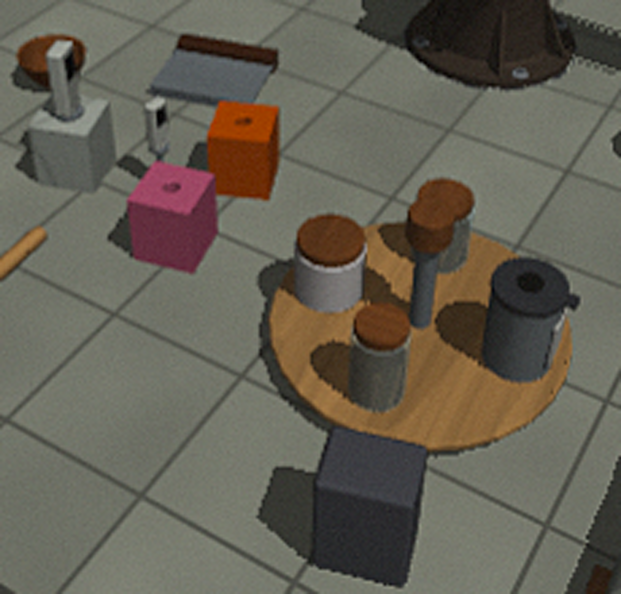

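```bash
cat >> h.py <<'E'
def cam(n,st=None):
    c=viewer.camera_info(n);K=np.array([[c['fx'],0,c['cx']],[0,c['fy'],c['cy']],[0,0,1]])
    if n=='wrist':
        st=st or status.get_state();T=np.eye(4);T[:3,:3]=R.from_euler('xyz',st['ee_rot']).as_matrix();T[:3,3]=st['eef_pos']
        T=T@c['T_tool_cam'];return K,c['D'],T[:3,3],T[:3,:3]
    return K,c['D'],np.array(c['eye']),R.from_euler('xyz',c['attitude']).as_matrix()
def rays(C,uv):
    K,D,e,M=C;p=cv2.undistortPoints(np.array(uv,float).reshape(-1,1,2),K,D).reshape(-1,2)
    d=np.c_[p[:,0],-p[:,1],-np.ones(len(p))]@M.T;return e,d
def onz(C,uv,z):
    e,d=rays(C,uv);return e+d*((z-e[2])/d[:,2])[:,None]
def proj(C,P):
    K,D,e,M=C;q=(np.atleast_2d(P)-e)@M;q=q*[1,-1,-1]
    return cv2.projectPoints(q,np.zeros(3),np.zeros(3),K,D)[0].reshape(-1,2)
E
python3 - <<'E'
from h import *
C=cam('top');S=cam('scene')
im=cv2.imread('pics/top0.png');hsv=cv2.cvtColor(im,cv2.COLOR_BGR2HSV)
H,Sa,V=[hsv[...,i].astype(int) for i in range(3)]
for n,(u,v) in dict(disc=(300,220),knob=(267,185),jar=(300,188),lid=(232,186),pad=(238,189),scan=(250,115),front=(260,130),stand=(402,208),hand=(413,195),hand2=(417,197),tile=(340,120),tab=(226,189)).items(): print(n,hsv[v,u])
sc=cv2.imread('pics/scene0.png');hs=cv2.cvtColor(sc,cv2.COLOR_BGR2HSV)
def comp(m,minA=20):
    n,l,s,c=cv2.connectedComponentsWithStats(m.astype(np.uint8))
    return [(l==i,s[i],c[i]) for i in range(1,n) if s[i][4]>=minA]
roi=np.zeros(H.shape,bool);roi[140:250,215:330]=1
red=roi&(H<12)&(Sa>120)&(V>40)
for m,s,c in comp(red): print('red',s,c,onz(C,[c],.174)[0])
m=roi&(Sa>70)&(H<25);
ct=max(cv2.findContours(m.astype(np.uint8),cv2.RETR_EXTERNAL,cv2.CHAIN_APPROX_NONE)[0],key=cv2.contourArea)
hull=cv2.convexHull(ct).reshape(-1,2);P=onz(C,hull,.03)
A=np.c_[2*P[:,:2],np.ones(len(P))];x=np.linalg.lstsq(A,(P[:,:2]**2).sum(1),rcond=None)[0];print('disc',x[:2],np.sqrt(x[2]+x[:2]@x[:2]))
for u in[(238,190)]:print('pad',onz(C,[u],.13))
E
```

```text
disc [ 17 115 159]
knob [ 13 157 115]
jar [ 12 155 117]
lid [111  38  67]
pad [90 13 19]
scan [108  32  95]
front [ 75 255   2]
stand [ 68  15 192]
hand [ 80   7 211]
hand2 [ 63  12 197]
tile [ 53  19 163]
tab [110  34  67]
disc [0.56151846 0.16539282] 0.1485530792429777
pad [[0.55050727 0.26317116 0.13      ]]
```

Run:
```python
import cv2
a=cv2.imread('pics/top0.png')
b=cv2.convertScaleAbs(a,alpha=2.2)
x=cv2.resize(b[105:150,230:280],None,fx=8,fy=8,interpolation=cv2.INTER_CUBIC)
y=cv2.resize(b[165:215,215:285],None,fx=8,fy=8,interpolation=cv2.INTER_CUBIC)[:360]
z=cv2.resize(a[180:225,370:430],None,fx=8,fy=8,interpolation=cv2.INTER_CUBIC)
cv2.imwrite('pics/z1.png',x);cv2.imwrite('pics/z2.png',y);cv2.imwrite('pics/z3.png',z)
s=cv2.imread('pics/scene0.png');cv2.imwrite('pics/z4.png',cv2.resize(s[145:215,215:295],None,fx=8,fy=8,interpolation=cv2.INTER_CUBIC))
```

```text
(no output)
```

View pics/z1.png

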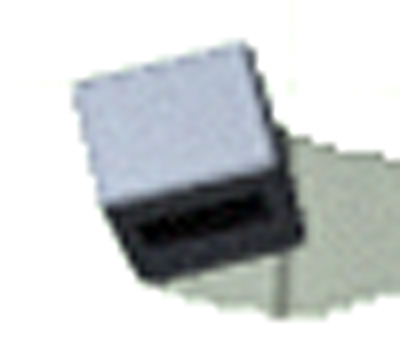

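View pics/z2.png

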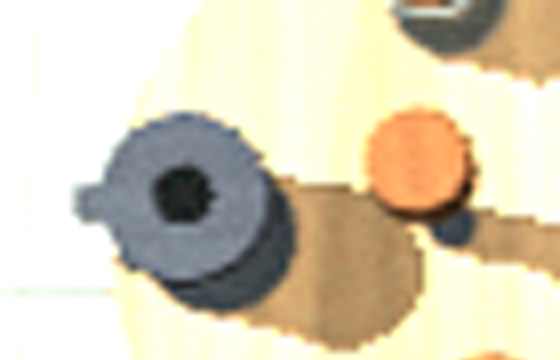

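View pics/z3.png

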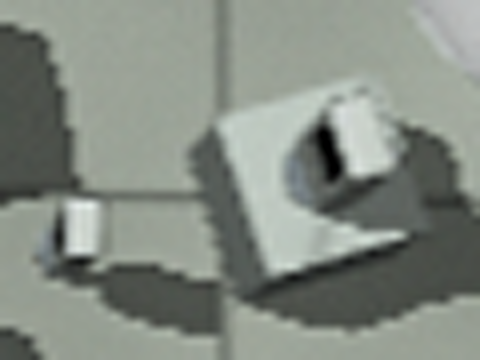

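View pics/z4.png

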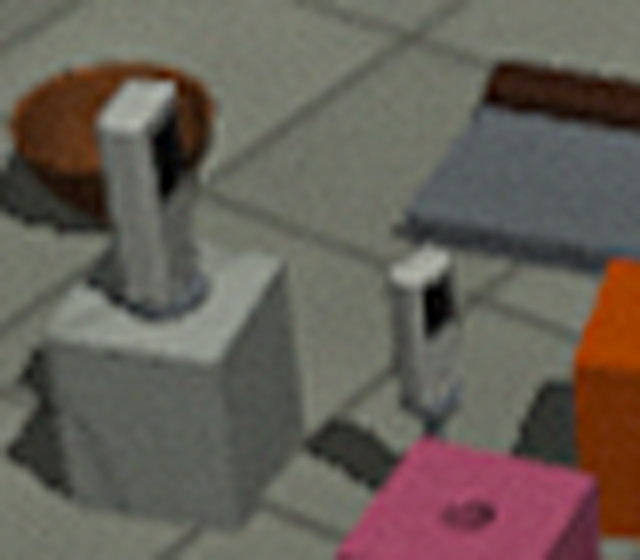

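Run:
```python
from h import *
C=cam('top')
def z(crop,o,h): return onz(C,np.array(crop,float)/8-.5+.0+np.array(o),h)[:,:2]
s=z([(75,83),(245,43),(278,168),(108,203)],(230,105),.118);print('scan',s, s.mean(0))
d1=s[3]-s[0];d2=s[2]-s[1];print([np.linalg.norm(v) for v in(d1,d2,s[1]-s[0],s[2]-s[3])])
k=z([(417,160)],(215,165),.174)[0];p=z([(184,195)],(215,165),.130)[0];t=z([(92,203)],(215,165),.129)[0]
print('knob',k,'pad',p,'tab',t,np.linalg.norm(k-p))
ax=(k+[.5615,.1654])/2
f=(s[2]+s[3])/2; a=lambda v:np.arctan2(v[1],v[0])
e=s[0]-s[1];n=np.array([e[1],-e[0]]);e2=s[3]-s[2];n2=np.array([e2[1],-e2[0]])
print('dirs scan centre',a(s.mean(0)-ax),'front',a(f-ax),'sides',a(-d1),a(-d2),'edges',a(n),a(n2), np.linalg.norm(f-ax))
print('canister',a(p-ax),a(t-p),a(t-ax))
h=z([(330,103),(378,90),(400,145),(352,182)],(370,180),.175);print('handle',h,h.mean(0))
st=z([(215,120),(365,75),(430,225),(265,278)],(370,180),.085);print('stand',st,st.mean(0)); 
print([np.degrees(a(v)) for v in (h[0]-h[3],h[1]-h[2],st[0]-st[3])])
```

```text
scan [[0.80889552 0.27375448]
 [0.82783439 0.20327143]
 [0.77362347 0.18746604]
 [0.75704667 0.25771936]] [0.79185001 0.23055283]
[np.float64(0.05427180219397176), np.float64(0.05646798964327403), np.float64(0.0729831506546226), np.float64(0.07218254406515533)]
knob [0.561621   0.16609405] pad [0.55419084 0.26495989] tab [0.55036343 0.30225383] 0.09914464959463559
dirs scan centre 0.2743158483882126 front 0.27204733417104254 sides 0.2999364626956155 0.28369006541872976 edges 0.2625006701615215 0.2317191720660918 0.21155497553643318
canister 1.644941471341428 1.6730664134045408 1.652638829205174
handle [[ 0.54471677 -0.28902947]
 [ 0.55028393 -0.3079772 ]
 [ 0.52843104 -0.3163315 ]
 [ 0.51332134 -0.29731015]] [ 0.53418827 -0.30266208]
stand [[ 0.55374477 -0.25770176]
 [ 0.57402155 -0.32037905]
 [ 0.51113416 -0.34652046]
 [ 0.48762244 -0.27796217]] [ 0.53163073 -0.30064086]
[np.float64(14.77551786954332), np.float64(20.92171722866968), np.float64(17.03548055878588)]
```

```bash
cat >> h.py <<'E'
def rep():
    s=status.get_state();M=R.from_euler('xyz',s['ee_rot']).as_matrix()
    print('t %.2f'%s['t'],'tcp',(s['eef_pos']*1000).round(1),'jaw',np.degrees(np.arctan2(M[1,1],M[0,1])).round(2),'x',M[:,0].round(3),'q',s['q'].round(2),'F',s['force'].round(2),'w',round(s['width']*1000,1));return s
E
python3 -c "
from h import *;rep()"
```

```text
t 0.15 tcp [207.  642.3 404. ] jaw -107.87 x [-0.    -0.001 -1.   ] q [ 1.55  0.36  0.01 -0.   -1.22 -0.29] F [-0.65 -0.55 -0.04] w 87.7
```

>>> {"fn": "apply_moves", "kwargs": {
  "commands": [
    {"dx": 32, "dy": -42, "spin": -2.3, "hand": 0},
    {"dx": 32, "dy": -42, "spin": -2.3, "hand": 0},
    {"dx": 32, "dy": -42, "spin": -2.3, "hand": 0},
    {"dx": 32, "dy": -42, "spin": -2.3, "hand": 0},
    {"dx": 32, "dy": -42, "spin": -2.3, "hand": 0}
  ],
  "grip_force": 20
}}

```text
invalid input at $.commands[0]: expected keys dx, dy, dz, spin, hand
```

>>> {"fn": "apply_moves", "kwargs": {
  "commands": [
    {"dx": 32, "dy": -42, "spin": -2.3, "hand": 0},
    {"dx": 32, "dy": -42, "spin": -2.3, "hand": 0},
    {"dx": 32, "dy": -42, "spin": -2.3, "hand": 0},
    {"dx": 32, "dy": -42, "spin": -2.3, "hand": 0},
    {"dx": 32, "dy": -42, "spin": -2.3, "hand": 0}
  ]
}}

```text
invalid input at $.commands[0]: expected keys dx, dy, dz, spin, hand
```

```bash
python3 -c "
from h import *;s=rep();C=cam('wrist',s)
im=grab('wrist','w1.png')
print(proj(C,[[.5616,.166,.174]]))"
```

```text
t 0.15 tcp [207.  642.3 404. ] jaw -107.87 x [-0.    -0.001 -1.   ] q [ 1.55  0.36  0.01 -0.   -1.22 -0.29] F [-0.65 -0.55 -0.04] w 87.7
[[ 3104.18436944 -3406.23834498]]
```

View pics/w1.png

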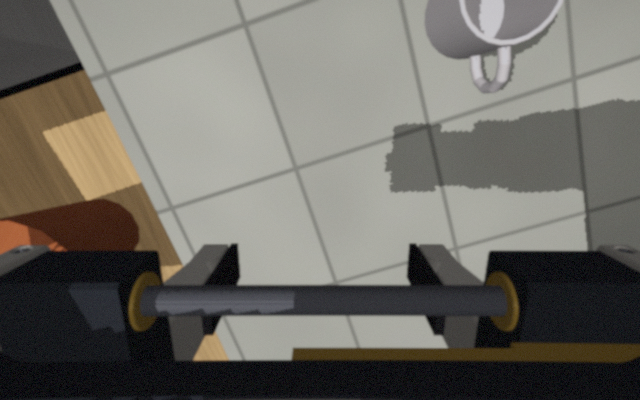

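The calls were refused because each row needs all five keys; nothing moved, and the picture is the same as before (mug at the top right). I'm sending them again with every key.

>>> {"fn": "apply_moves", "kwargs": {
  "commands": [
    {"dx": 32, "dy": -42, "dz": 0, "spin": -2.3, "hand": 0},
    {"dx": 32, "dy": -42, "dz": 0, "spin": -2.3, "hand": 0},
    {"dx": 32, "dy": -42, "dz": 0, "spin": -2.3, "hand": 0},
    {"dx": 32, "dy": -42, "dz": 0, "spin": -2.3, "hand": 0},
    {"dx": 32, "dy": -42, "dz": 0, "spin": -2.3, "hand": 0}
  ],
  "grip_force": 20
}}

```text
t: 0.82
eef_pos: [0.3678, 0.4309, 0.4047]
ee_rot: [-1.355, 1.571, 1.273]
force: [1.1, 0.8, 0.4]
width: 0.088
```

>>> {"fn": "apply_moves", "kwargs": {
  "commands": [
    {"dx": 32, "dy": -42, "dz": 0, "spin": -2.3, "hand": 0},
    {"dx": 32, "dy": -42, "dz": 0, "spin": -2.3, "hand": 0},
    {"dx": 32, "dy": -42, "dz": 0, "spin": -2.3, "hand": 0},
    {"dx": 32, "dy": -42, "dz": 0, "spin": -2.3, "hand": 0},
    {"dx": 32, "dy": -42, "dz": 0, "spin": -2.3, "hand": 0}
  ]
}}

```text
t: 1.45
eef_pos: [0.5278, 0.2209, 0.4048]
ee_rot: [-1.635, 1.571, 0.792]
force: [0.1, 1.0, 0.8]
width: 0.0878
```

```bash
python3 -c "
from h import *;s=rep();C=cam('wrist',s)
im=grab('wrist','w2.png')
print(proj(C,[[.5616,.166,.174]]))"
```

```text
t 1.45 tcp [527.8 220.9 404.8] jaw -130.93 x [ 0.  0. -1.] q [ 0.74  0.19 -0.22 -0.   -1.16  0.12] F [0.09 0.95 0.78] w 87.8
[[355.08256902 132.55766645]]
```

View pics/w2.png

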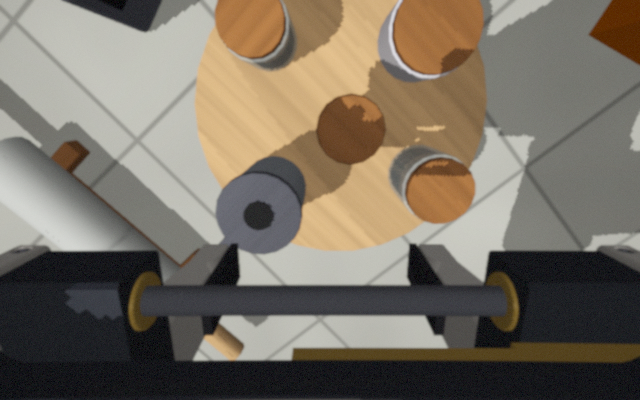

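```bash
python3 -c "
from h import *;s=rep();C=cam('wrist',s)
im=cv2.imread('pics/w2.png');h=cv2.cvtColor(im,cv2.COLOR_BGR2HSV)
m=((h[...,0]<13)&(h[...,1]>130)).astype(np.uint8);m[:, :310]=0;m[:,395:]=0;m[:85]=0;m[175:]=0
c=max(cv2.findContours(m,0,1)[0],key=cv2.contourArea);(e,r)=cv2.minEnclosingCircle(c);print(e,r);print('knob',onz(C,[e],.174))
g=(h[...,2]<45).astype(np.uint8);g[:198]=0;g[235:]=0;g[:,:235]=0;g[:,285:]=0
c=max(cv2.findContours(g,0,1)[0],key=cv2.contourArea);(e,r)=cv2.minEnclosingCircle(c);print(e,r);p=onz(C,[e],.13);print('pad',p)
"
```

```text
t 1.50 tcp [530.2 217.3 404.5] jaw -131.16 x [ 0.    -0.002 -1.   ] q [ 0.73  0.19 -0.22  0.   -1.16  0.12] F [ 2.93 -1.62  0.84] w 87.6
(335.0, 156.25) 1.250100016593933
knob [[0.5607558  0.18059887 0.174     ]]
(258.4534912109375, 215.3682098388672) 13.561333656311035
pad [[0.55883911 0.2610404  0.13      ]]
```

>>> {"fn": "apply_moves", "kwargs": {
  "commands": [
    {"dx": 17, "dy": -28, "dz": 0, "spin": 0, "hand": 0},
    {"dx": 17, "dy": -28, "dz": 0, "spin": 0, "hand": 0},
    {"dx": 0, "dy": 0, "dz": -10, "spin": 0, "hand": 0},
    {"dx": 0, "dy": 0, "dz": 0, "spin": 0, "hand": 0},
    {"dx": 0, "dy": 0, "dz": 0, "spin": 0, "hand": 0}
  ]
}}

```text
t: 2.12
eef_pos: [0.5608, 0.1671, 0.3947]
ee_rot: [1.619, 1.571, -2.235]
force: [-0.4, -1.0, -0.1]
width: 0.0876
```

```bash
python3 -c "
from h import *;s=rep();C=cam('wrist',s)
im=grab('wrist','w3.png')
print(proj(C,[[.5616,.166,.174]]));rep()"
```

```text
t 2.12 tcp [560.8 167.1 394.7] jaw -130.81 x [-0. -0. -1.] q [ 0.62  0.22 -0.21  0.   -1.15  0.23] F [-0.42 -1.02 -0.08] w 87.6
[[323.87802438 229.65655269]]
t 2.17 tcp [560.8 167.1 394.9] jaw -130.8 x [ 0.  0. -1.] q [ 0.62  0.22 -0.21  0.   -1.15  0.24] F [ 0.19  0.29 -0.03] w 87.9
```

View pics/w3.png

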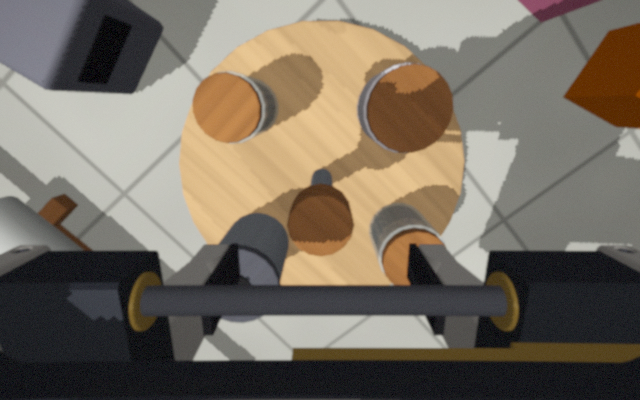

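```bash
python3 -c "
from h import *;s=rep();C=cam('wrist',s)
im=cv2.imread('pics/w3.png');h=cv2.cvtColor(im,cv2.COLOR_BGR2HSV)
for v in range(180,262,4): print(v,h[v,321].tolist(),end=' ')
cv2.imwrite('pics/z5.png',cv2.resize(im[170:270,270:380],None,fx=6,fy=6))
print(onz(C,[(320.5,220),(324,229.6)],.174))
print(C[2])
"
```

```text
t 2.17 tcp [560.8 167.1 394.9] jaw -130.8 x [ 0.  0. -1.] q [ 0.62  0.22 -0.21  0.   -1.15  0.24] F [ 0.19  0.29 -0.03] w 87.9
180 [105, 19, 81] 184 [12, 112, 82] 188 [16, 171, 79] 192 [12, 144, 87] 196 [14, 156, 103] 200 [13, 149, 111] 204 [14, 160, 116] 208 [14, 153, 118] 212 [13, 159, 114] 216 [15, 168, 111] 220 [14, 160, 110] 224 [14, 152, 109] 228 [13, 158, 103] 232 [12, 153, 107] 236 [15, 166, 106] 240 [13, 154, 111] 244 [14, 155, 174] 248 [15, 154, 176] 252 [15, 152, 173] 256 [17, 114, 201] 260 [18, 93, 225] [[0.56798507 0.16349507 0.174     ]
 [0.56157984 0.16607323 0.174     ]]
[0.62118064 0.11525561 0.37372749]
```

View pics/z5.png

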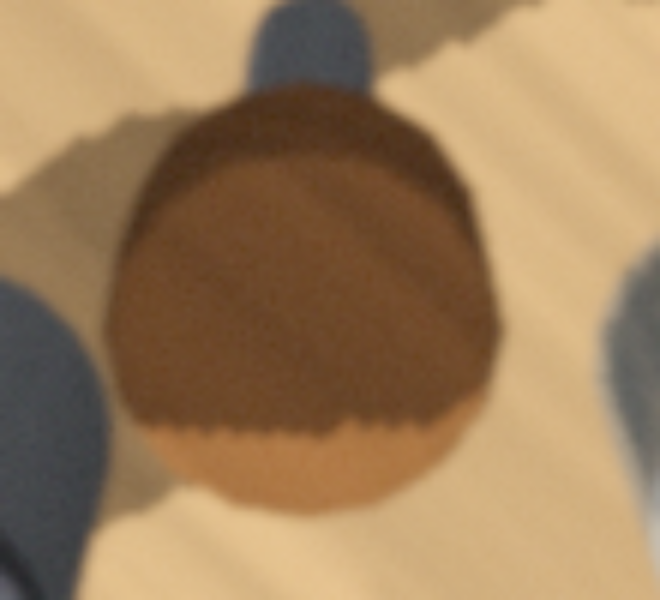

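>>> {"fn": "apply_moves", "kwargs": {
  "commands": [
    {"dx": 2, "dy": -1, "dz": -20, "spin": 0, "hand": 0},
    {"dx": 0, "dy": 0, "dz": -25, "spin": 0, "hand": 0},
    {"dx": 0, "dy": 0, "dz": -18, "spin": 0, "hand": 0},
    {"dx": 0, "dy": 0, "dz": -9, "spin": 0, "hand": 0},
    {"dx": 0, "dy": 0, "dz": 0, "spin": 0, "hand": 0}
  ]
}}

```text
t: 2.8
eef_pos: [0.563, 0.1658, 0.3225]
ee_rot: [1.504, 1.57, -2.35]
force: [-0.3, 0.9, -0.2]
width: 0.0876
```

>>> {"fn": "apply_moves", "kwargs": {
  "commands": [
    {"dx": 0, "dy": 0, "dz": 0, "spin": 0, "hand": 0.4},
    {"dx": 0, "dy": 0, "dz": 0, "spin": 0, "hand": 0.6},
    {"dx": 0, "dy": 0, "dz": 0, "spin": 0, "hand": 0.8},
    {"dx": 0, "dy": 0, "dz": 0, "spin": 0, "hand": 0.8},
    {"dx": 0, "dy": 0, "dz": 0, "spin": 0, "hand": 0.8}
  ]
}}

```text
t: 3.42
eef_pos: [0.5638, 0.1663, 0.3229]
ee_rot: [-1.708, 1.567, 0.72]
force: [2.1, 2.6, -4.2]
width: 0.0436
```

```bash
python3 -c "
from h import *;s=rep()"
```

```text
t 3.42 tcp [563.8 166.3 322.9] jaw -130.86 x [ 0.003  0.002 -1.   ] q [ 0.62  0.28 -0.3  -0.   -0.99  0.24] F [ 2.1   2.58 -4.18] w 43.6
```

>>> {"fn": "apply_moves", "kwargs": {
  "commands": [
    {"dx": 0, "dy": 0, "dz": 0, "spin": -5, "hand": 0.8},
    {"dx": 0, "dy": 0, "dz": 0, "spin": -8, "hand": 0.8},
    {"dx": 0, "dy": 0, "dz": 0, "spin": -8, "hand": 0.8},
    {"dx": 0, "dy": 0, "dz": 0, "spin": -8, "hand": 0.8},
    {"dx": 0, "dy": 0, "dz": 0, "spin": -8, "hand": 0.8}
  ]
}}

```text
t: 4.05
eef_pos: [0.5635, 0.1663, 0.3228]
ee_rot: [-0.97, 1.569, 0.809]
force: [0.7, 4.2, -1.5]
width: 0.0436
```

>>> {"fn": "apply_moves", "kwargs": {
  "commands": [
    {"dx": 0, "dy": 0, "dz": 0, "spin": -8, "hand": 0.8},
    {"dx": 0, "dy": 0, "dz": 0, "spin": -8, "hand": 0.8},
    {"dx": 0, "dy": 0, "dz": 0, "spin": -8, "hand": 0.8},
    {"dx": 0, "dy": 0, "dz": 0, "spin": -8, "hand": 0.8},
    {"dx": 0, "dy": 0, "dz": 0, "spin": -5, "hand": 0.8}
  ]
}}

```text
t: 4.68
eef_pos: [0.5632, 0.1663, 0.3228]
ee_rot: [-0.081, 1.569, 1.053]
force: [-1.1, 5.2, 0.3]
width: 0.0436
```

>>> {"fn": "apply_moves", "kwargs": {
  "commands": [
    {"dx": 0, "dy": 0, "dz": 0, "spin": -4, "hand": 0.8},
    {"dx": 0, "dy": 0, "dz": 0, "spin": 0, "hand": 0.8},
    {"dx": 0, "dy": 0, "dz": 0, "spin": 0, "hand": 0.8},
    {"dx": 0, "dy": 0, "dz": 0, "spin": 0, "hand": 0.8},
    {"dx": 0, "dy": 0, "dz": 0, "spin": 0, "hand": 0.8}
  ]
}}

```text
t: 5.3
eef_pos: [0.5632, 0.1663, 0.3228]
ee_rot: [0.052, 1.569, 1.12]
force: [-1.4, 4.4, -0.0]
width: 0.0437
```

```bash
python3 -c "
from h import *;s=rep()
grab('top','top1.png');grab('scene','scene1.png');grab('wrist','w4.png')
a=cv2.imread('pics/top1.png');b=cv2.convertScaleAbs(a[100:215,215:330],alpha=2)
cv2.imwrite('pics/z6.png',cv2.resize(b,None,fx=5,fy=5,interpolation=cv2.INTER_CUBIC))"
```

```text
t 5.30 tcp [563.2 166.3 322.8] jaw 151.18 x [ 0.001  0.002 -1.   ] q [ 0.62  0.28 -0.3  -0.   -0.99 -1.12] F [-1.4   4.37 -0.05] w 43.7
```

View pics/z6.png

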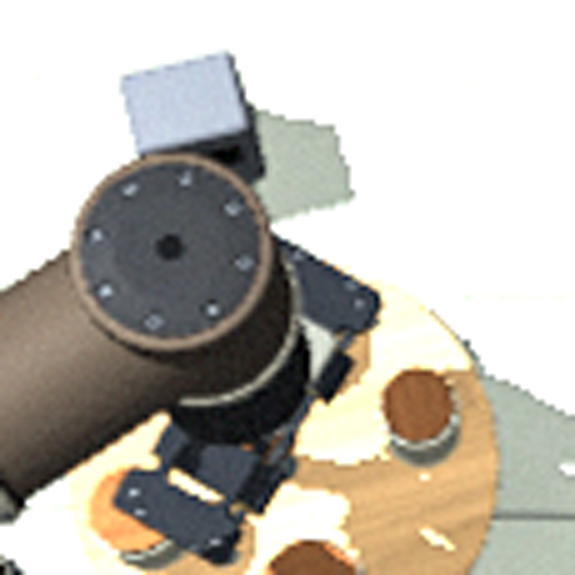

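View pics/scene1.png

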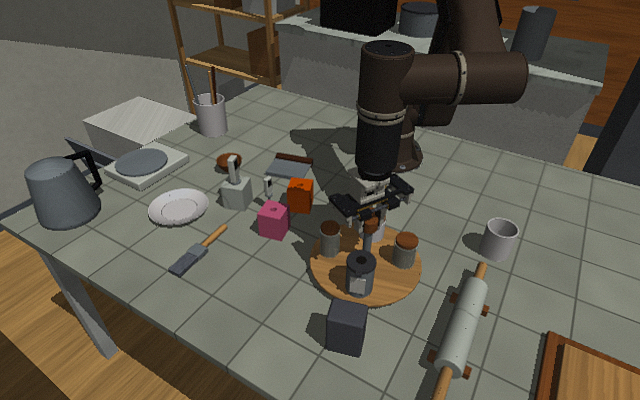

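View pics/w4.png

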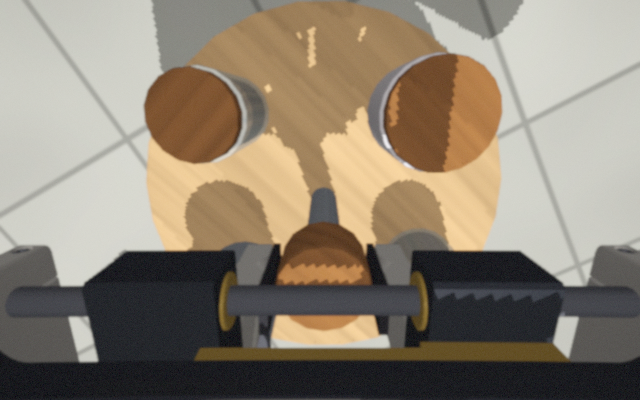

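>>> {"fn": "apply_moves", "kwargs": {
  "commands": [
    {"dx": 0, "dy": 0, "dz": 0, "spin": 0, "hand": 0.3},
    {"dx": 0, "dy": 0, "dz": 0, "spin": 0, "hand": 0},
    {"dx": 0, "dy": 0, "dz": 0, "spin": 0, "hand": 0},
    {"dx": 0, "dy": 0, "dz": 30, "spin": 0, "hand": 0},
    {"dx": 0, "dy": 0, "dz": 50, "spin": 0, "hand": 0}
  ]
}}

```text
t: 6.08
eef_pos: [0.5627, 0.1651, 0.4018]
ee_rot: [2.631, 1.566, -2.586]
force: [0.1, 1.0, 0.1]
width: 0.0858
```

>>> {"fn": "apply_moves", "kwargs": {
  "commands": [
    {"dx": -10, "dy": -50, "dz": 0, "spin": 0, "hand": 0},
    {"dx": -10, "dy": -50, "dz": 0, "spin": 0, "hand": 0},
    {"dx": 0, "dy": -50, "dz": 0, "spin": -9, "hand": 0},
    {"dx": 0, "dy": -50, "dz": 0, "spin": -9, "hand": 0},
    {"dx": 0, "dy": -50, "dz": 0, "spin": -9, "hand": 0}
  ]
}}

```text
t: 6.7
eef_pos: [0.5427, -0.0863, 0.4029]
ee_rot: [-0.748, 1.57, -0.158]
force: [1.2, -0.1, -0.5]
width: 0.0872
```

```bash
python3 -c "
from h import *;s=rep()
grab('top','top2.png');grab('scene','scene2.png')
a=cv2.imread('pics/top2.png');b=cv2.convertScaleAbs(a[105:215,220:325],alpha=2)
cv2.imwrite('pics/z7.png',cv2.resize(b,None,fx=5,fy=5,interpolation=cv2.INTER_CUBIC))
a=cv2.imread('pics/scene2.png');b=cv2.convertScaleAbs(a[210:365,300:425],alpha=1.6)
cv2.imwrite('pics/z8.png',cv2.resize(b,None,fx=3.8,fy=3.8,interpolation=cv2.INTER_CUBIC))"
```

```text
t 6.70 tcp [542.7 -86.3 402.9] jaw 123.85 x [ 0. -0. -1.] q [ 0.2   0.15 -0.27  0.   -1.15 -1.18] F [ 1.21 -0.13 -0.54] w 87.2
```

View pics/z7.png

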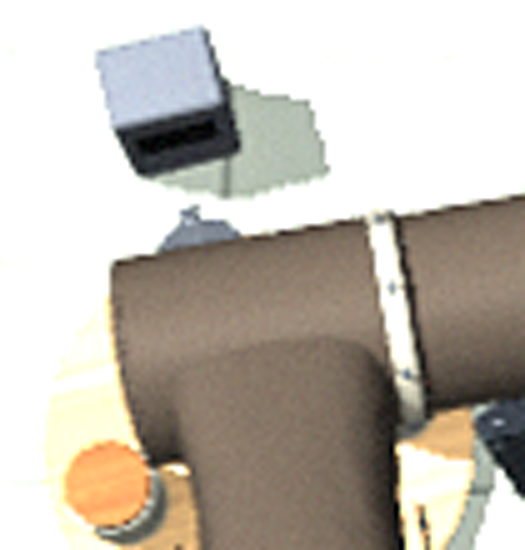

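View pics/z8.png

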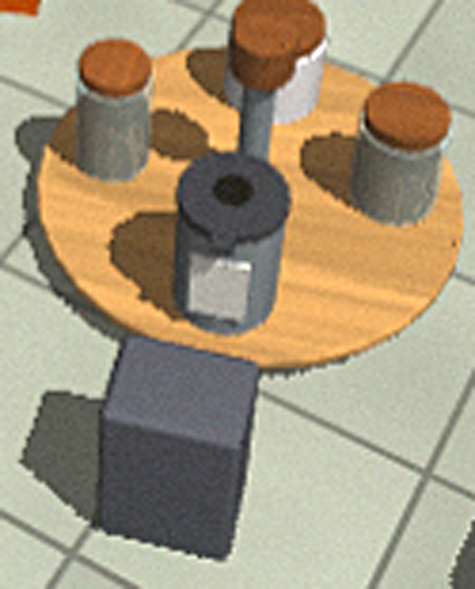

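```bash
python3 -c "
from h import *
S=cam('scene');C=cam('top')
q=lambda x:np.array(x,float)/3.8-.4+[300,210]
pad=onz(S,q([(232,190)]),.13)[0,:2];kn=onz(S,q([(279,28)]),.174)[0,:2]
sc=onz(S,q([(125,338),(260,367),(240,445),(107,415)]),.118)[:,:2]
tab=onz(C,[np.array((191,213))/5-.4+[220,105]],.129)[0,:2]
q0=lambda x:np.array(x,float)/2.7-.4+[210,140]
print('knob0',onz(S,q0([(431,222)]),.174),'pad0',onz(S,q0([(531,284)]),.13))
a=lambda v:np.arctan2(v[1],v[0])
print(pad,kn,np.linalg.norm(pad-kn),'scan',sc,sc.mean(0),'tab',tab)
print('ang pad',a(pad-kn),'scan',a(sc.mean(0)-kn),'tab(top)',a(tab-[.5616,.166]))
"
```

```text
knob0 [[0.57877639 0.17324846 0.174     ]] pad0 [[0.56032402 0.26812683 0.13      ]]
[0.66214102 0.19577959] [0.55765844 0.17328576] 0.10687647824258771 scan [[0.78440672 0.19121263]
 [0.76226963 0.26505978]
 [0.81256229 0.27795705]
 [0.83334852 0.20840431]] [0.79814679 0.23565844] tab [0.69534322 0.20466315]
ang pad 0.21205133470317272 scan 0.2537670438098274 tab(top) 0.28141312580557
```

>>> {"fn": "apply_moves", "kwargs": {
  "commands": [
    {"dx": -2, "dy": -50, "dz": 0, "spin": -5, "hand": 0},
    {"dx": -2, "dy": -55, "dz": 0, "spin": -5, "hand": 0},
    {"dx": -2, "dy": -55, "dz": 0, "spin": -5, "hand": 0},
    {"dx": -2, "dy": -40, "dz": 0, "spin": -2, "hand": 0},
    {"dx": -1, "dy": -14, "dz": 0, "spin": 0, "hand": 0}
  ]
}}

```text
t: 7.42
eef_pos: [0.5338, -0.3003, 0.4022]
ee_rot: [2.815, 1.57, 3.113]
force: [0.2, 0.1, -0.1]
width: 0.0875
```

>>> {"fn": "apply_moves", "kwargs": {
  "commands": [
    {"dx": 0, "dy": 0, "dz": 0, "spin": 0, "hand": 0},
    {"dx": 0, "dy": 0, "dz": 0, "spin": 0, "hand": 0},
    {"dx": 0, "dy": 0, "dz": 0, "spin": 0, "hand": 0},
    {"dx": 0, "dy": 0, "dz": 0, "spin": 0, "hand": 0},
    {"dx": 0, "dy": 0, "dz": 0, "spin": 0, "hand": 0}
  ]
}}

```text
t: 8.05
eef_pos: [0.5342, -0.2981, 0.4028]
ee_rot: [-0.435, 1.571, -0.135]
force: [0.1, 0.2, -0.0]
width: 0.0876
```

```bash
python3 -c "
from h import *;s=rep();C=cam('wrist',s)
grab('wrist','w5.png');grab('top','top3.png')
print(proj(C,[[.534,-.302,.175]]))
a=cv2.imread('pics/w5.png')
cv2.imwrite('pics/z9.png',cv2.resize(a[110:310,230:430],None,fx=3,fy=3,interpolation=cv2.INTER_CUBIC))
b=cv2.convertScaleAbs(cv2.imread('pics/top3.png')[105:215,220:325],alpha=2)
cv2.imwrite('pics/z10.png',cv2.resize(b,None,fx=5,fy=5,interpolation=cv2.INTER_CUBIC))"
```

```text
t 8.05 tcp [ 534.2 -298.1  402.8] jaw 107.18 x [ 0. -0. -1.] q [-0.19  0.26 -0.14 -0.   -1.18 -1.08] F [ 0.15  0.21 -0.03] w 87.6
[[318.07967199 223.97407671]]
```

View pics/w5.png

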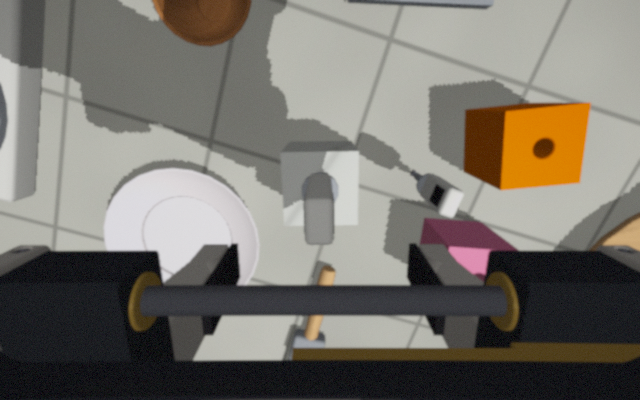

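View pics/z9.png

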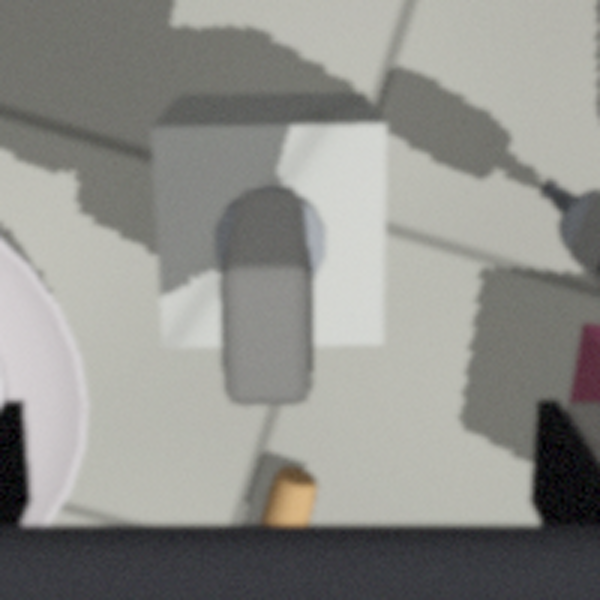

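View pics/z10.png

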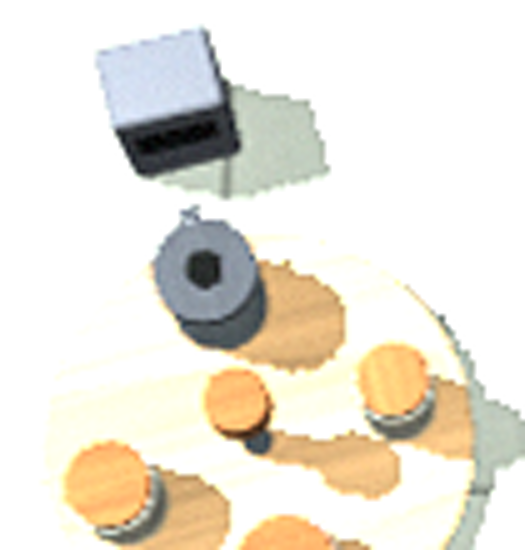

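```bash
python3 -c "
from h import *
s=status.get_state();W=cam('wrist',s);C=cam('top')
print('handle',onz(W,[np.array((268,334))/3-.33+[230,110]],.175), 'stand',onz(W,np.array([(153,126),(387,122),(385,344),(162,346)])/3-.33+[230,110],.085).mean(0))
q=lambda x:np.array(x,float)/5-.4+[220,105]
p=onz(C,q([(204,269)]),.13)[0,:2];k=onz(C,q([(237,402)]),.174)[0,:2];t=onz(C,q([(191,214)]),.129)[0,:2]
a=lambda v:np.arctan2(v[1],v[0])
s=onz(C,q([(97,52),(207,28),(226,104),(118,131)]),.118)[:,:2]
print(p,k,t,np.linalg.norm(p-k),a(p-k),a(t-k),a(t-p),s.mean(0),a(s.mean(0)-k))
"
```

```text
handle [[ 0.53169198 -0.30226758  0.175     ]] stand [ 0.53313246 -0.30168806  0.085     ]
[0.65733582 0.19455247] [0.56003284 0.16485172] [0.69466371 0.20463705] 0.10173496930283779 0.2962570146332561 0.287336235840646 0.26386281331403083 [0.79077281 0.22904248] 0.27133434017097335
```

>>> {"fn": "apply_moves", "kwargs": {
  "commands": [
    {"dx": -1.5, "dy": -4, "dz": -25, "spin": 0, "hand": 0},
    {"dx": 0, "dy": 0, "dz": -30, "spin": 0, "hand": 0},
    {"dx": 0, "dy": 0, "dz": -30, "spin": 0, "hand": 0},
    {"dx": 0, "dy": 0, "dz": -19, "spin": 0, "hand": 0},
    {"dx": 0, "dy": 0, "dz": 0, "spin": 0, "hand": 0}
  ]
}}

```text
t: 8.78
eef_pos: [0.5321, -0.3025, 0.2972]
ee_rot: [2.583, 1.568, 2.882]
force: [0.6, 0.2, 0.0]
width: 0.0878
```

>>> {"fn": "apply_moves", "kwargs": {
  "commands": [
    {"dx": 0, "dy": 0, "dz": 0, "spin": 0, "hand": 0.5},
    {"dx": 0, "dy": 0, "dz": 0, "spin": 0, "hand": 0.8},
    {"dx": 0, "dy": 0, "dz": 0, "spin": 0, "hand": 1},
    {"dx": 0, "dy": 0, "dz": 0, "spin": 0, "hand": 1},
    {"dx": 0, "dy": 0, "dz": 0, "spin": 0, "hand": 1}
  ],
  "grip_force": 25
}}

```text
t: 9.4
eef_pos: [0.5326, -0.3026, 0.2988]
ee_rot: [-0.426, 1.571, -0.127]
force: [0.1, -0.4, -1.3]
width: 0.0433
```

```bash
python3 -c "
from h import *;s=rep();print(s['moment'])
grab('scene','scene3.png')
a=cv2.imread('pics/scene3.png')[100:240,180:340]
cv2.imwrite('pics/z11.png',cv2.resize(a,None,fx=4,fy=4,interpolation=cv2.INTER_CUBIC))"
```

```text
t 9.40 tcp [ 532.6 -302.6  298.8] jaw 107.13 x [ 0. -0. -1.] q [-0.2   0.34 -0.27 -0.   -0.96 -1.07] F [ 0.14 -0.39 -1.28] w 43.3
[ 0.05336354 -0.05956115 -0.03976667]
```

View pics/z11.png

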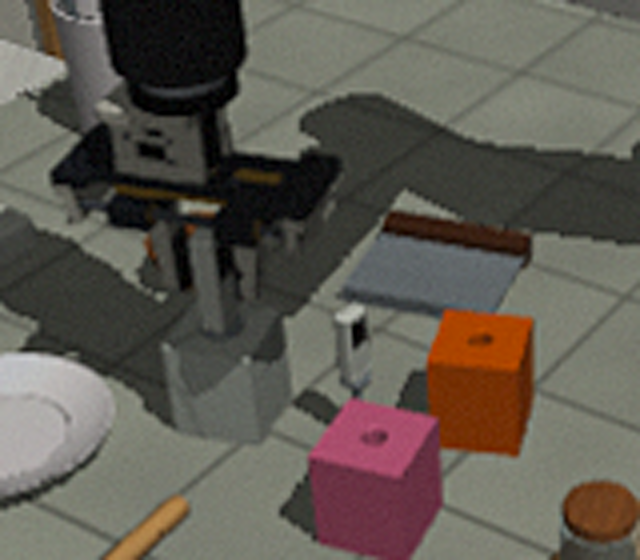

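>>> {"fn": "apply_moves", "kwargs": {
  "commands": [
    {"dx": 0, "dy": 0, "dz": 0, "spin": 0, "hand": 1},
    {"dx": 0, "dy": 0, "dz": 0, "spin": 0, "hand": 1},
    {"dx": 0, "dy": 0, "dz": 0, "spin": 0, "hand": 1},
    {"dx": 0, "dy": 0, "dz": 0, "spin": 0, "hand": 1},
    {"dx": 0, "dy": 0, "dz": 0, "spin": 0, "hand": 1}
  ]
}}

```text
t: 10.07
eef_pos: [0.5326, -0.3025, 0.2986]
ee_rot: [2.405, 1.571, 2.704]
force: [-0.3, 0.9, -1.4]
width: 0.0196
```

>>> {"fn": "apply_moves", "kwargs": {
  "commands": [
    {"dx": 0, "dy": 0, "dz": 10, "spin": 0, "hand": 1},
    {"dx": 0, "dy": 0, "dz": 25, "spin": 0, "hand": 1},
    {"dx": 0, "dy": 0, "dz": 30, "spin": 0, "hand": 1},
    {"dx": 0, "dy": 0, "dz": 30, "spin": 0, "hand": 1},
    {"dx": 0, "dy": 0, "dz": 30, "spin": 0, "hand": 1}
  ]
}}

```text
t: 10.7
eef_pos: [0.5324, -0.3026, 0.4254]
ee_rot: [-0.646, 1.57, -0.347]
force: [0.6, -0.6, -1.8]
width: 0.0201
```

>>> {"fn": "apply_moves", "kwargs": {
  "commands": [
    {"dx": 0, "dy": 0, "dz": 30, "spin": 0, "hand": 1},
    {"dx": 0, "dy": 0, "dz": 25, "spin": 0, "hand": 1},
    {"dx": 0, "dy": 0, "dz": 10, "spin": 0, "hand": 1},
    {"dx": 0, "dy": 0, "dz": 0, "spin": 0, "hand": 1},
    {"dx": 0, "dy": 0, "dz": 0, "spin": 0, "hand": 1}
  ]
}}

```text
t: 11.32
eef_pos: [0.5324, -0.3024, 0.4874]
ee_rot: [2.404, 1.569, 2.703]
force: [-0.1, -0.2, -0.8]
width: 0.0199
```

```bash
python3 -c "
from h import *;s=rep();print(s['moment'])
grab('scene','scene4.png');grab('wrist','w6.png')
a=cv2.imread('pics/scene4.png')[60:240,160:340]
cv2.imwrite('pics/z12.png',cv2.resize(a,None,fx=3,fy=3,interpolation=cv2.INTER_CUBIC))"
```

```text
t 11.32 tcp [ 532.4 -302.4  487.4] jaw 107.13 x [-0.002  0.001 -1.   ] q [-0.2   0.22  0.   -0.   -1.36 -1.07] F [-0.08 -0.21 -0.79] w 19.9
[ 0.02402551 -0.11592583 -0.00295014]
```

View pics/z12.png

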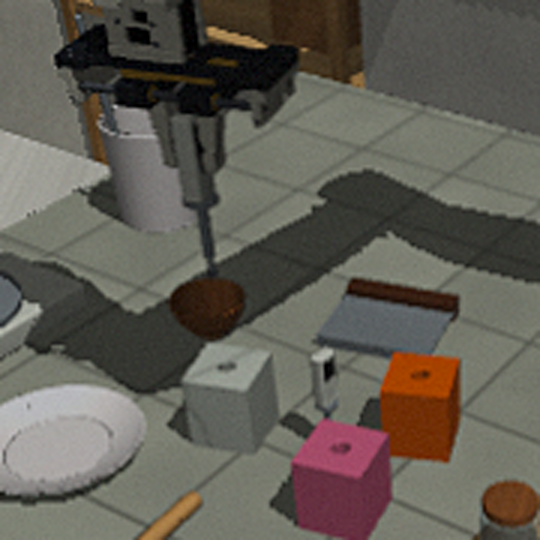

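View pics/w6.png

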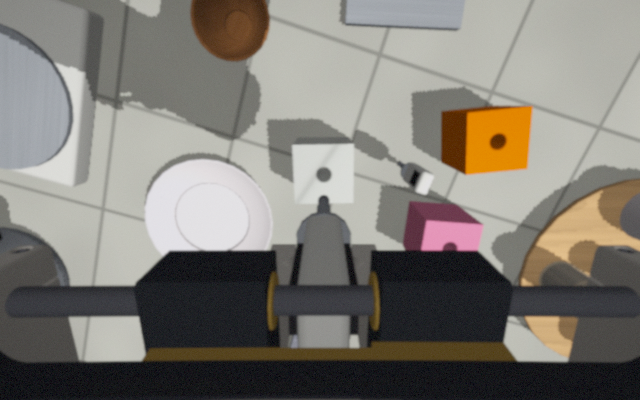

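>>> {"fn": "apply_moves", "kwargs": {
  "commands": [
    {"dx": 7, "dy": 25, "dz": 0, "spin": 0, "hand": 1},
    {"dx": 12, "dy": 45, "dz": 0, "spin": 0, "hand": 1},
    {"dx": 12, "dy": 45, "dz": 0, "spin": 0, "hand": 1},
    {"dx": 12, "dy": 45, "dz": 0, "spin": 0, "hand": 1},
    {"dx": 12, "dy": 45, "dz": 0, "spin": 0, "hand": 1}
  ]
}}

```text
t: 12.05
eef_pos: [0.5878, -0.0961, 0.488]
ee_rot: [2.949, 1.57, -3.035]
force: [1.8, -0.2, -1.5]
width: 0.0194
```

>>> {"fn": "apply_moves", "kwargs": {
  "commands": [
    {"dx": 12, "dy": 45, "dz": 0, "spin": 0, "hand": 1},
    {"dx": 12, "dy": 45, "dz": 0, "spin": 0, "hand": 1},
    {"dx": 12, "dy": 45, "dz": 0, "spin": 0, "hand": 1},
    {"dx": 12, "dy": 45, "dz": 0, "spin": 0, "hand": 1},
    {"dx": 12, "dy": 45, "dz": 0, "spin": 0, "hand": 1}
  ]
}}

```text
t: 12.68
eef_pos: [0.6478, 0.129, 0.4878]
ee_rot: [-2.994, 1.57, -2.695]
force: [0.7, -0.2, -1.5]
width: 0.0198
```

>>> {"fn": "apply_moves", "kwargs": {
  "commands": [
    {"dx": 12, "dy": 40, "dz": 0, "spin": 0, "hand": 1},
    {"dx": 8, "dy": 26, "dz": 0, "spin": 0, "hand": 1},
    {"dx": 0, "dy": 0, "dz": 0, "spin": 0, "hand": 1},
    {"dx": 0, "dy": 0, "dz": 0, "spin": 0, "hand": 1},
    {"dx": 0, "dy": 0, "dz": 0, "spin": 0, "hand": 1}
  ]
}}

```text
t: 13.3
eef_pos: [0.6675, 0.1924, 0.489]
ee_rot: [-0.15, 1.571, 0.148]
force: [0.2, 0.2, -1.0]
width: 0.0198
```

```bash
python3 -c "
from h import *;s=rep();C=cam('wrist',s)
x,y,z=s['eef_pos'];print('tip proj',proj(C,[[x,y,z-.2936],[.658,.194,.13]]))
grab('wrist','w7.png');grab('scene','scene5.png')"
```

```text
t 13.30 tcp [667.5 192.4 489. ] jaw 107.08 x [ 0.  0. -1.] q [ 0.56  0.36  0.2   0.   -1.41 -1.83] F [ 0.16  0.18 -0.98] w 19.8
tip proj [[323.43200342 198.29902984]
 [327.52606271 172.72566482]]
```

View pics/w7.png

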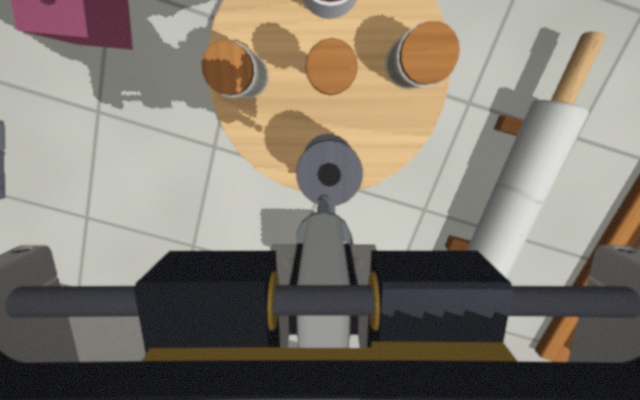

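View pics/scene5.png

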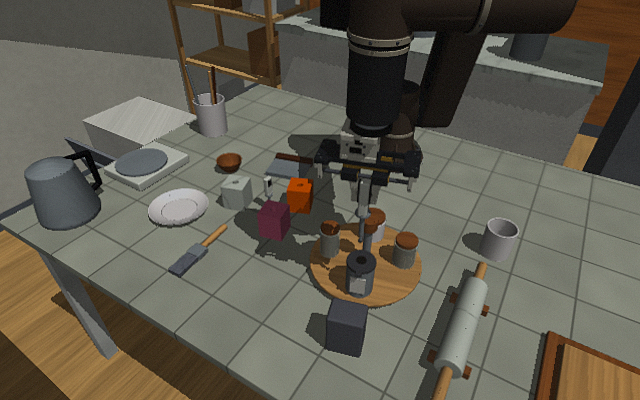

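>>> {"fn": "apply_moves", "kwargs": {
  "commands": [
    {"dx": -5, "dy": 1, "dz": -10, "spin": 0, "hand": 1},
    {"dx": -4.5, "dy": 0.5, "dz": -15, "spin": 0, "hand": 1},
    {"dx": 0, "dy": 0, "dz": -15, "spin": 0, "hand": 1},
    {"dx": 0, "dy": 0, "dz": -12, "spin": 0, "hand": 1},
    {"dx": 0, "dy": 0, "dz": 0, "spin": 0, "hand": 1}
  ]
}}

```text
t: 14.02
eef_pos: [0.658, 0.1949, 0.435]
ee_rot: [-2.937, 1.568, -2.638]
force: [-0.9, 0.4, -0.8]
width: 0.02
```

>>> {"fn": "apply_moves", "kwargs": {
  "commands": [
    {"dx": 0, "dy": 0, "dz": 0, "spin": 0, "hand": 1},
    {"dx": 0, "dy": 0, "dz": 0, "spin": 0, "hand": 1},
    {"dx": 0, "dy": 0, "dz": 0, "spin": 0, "hand": 1},
    {"dx": 0, "dy": 0, "dz": 0, "spin": 0, "hand": 1},
    {"dx": 0, "dy": 0, "dz": 0, "spin": 0, "hand": 1}
  ]
}}

```text
t: 14.65
eef_pos: [0.6581, 0.1949, 0.4368]
ee_rot: [0.27, 1.571, 0.57]
force: [0.2, 1.0, -1.2]
width: 0.0197
```

```bash
python3 -c "
from h import *;s=rep();C=cam('wrist',s)
x,y,z=s['eef_pos'];print('tip proj',proj(C,[[x,y,z-.2936],[.658,.194,.13]]))
grab('wrist','w8.png');grab('scene','scene6.png')
a=cv2.imread('pics/w8.png')[120:260,240:410];cv2.imwrite('pics/z13.png',cv2.convertScaleAbs(cv2.resize(a,None,fx=4,fy=4,interpolation=cv2.INTER_CUBIC),alpha=1.8))
a=cv2.imread('pics/scene6.png')[210:310,310:420];cv2.imwrite('pics/z14.png',cv2.convertScaleAbs(cv2.resize(a,None,fx=5,fy=5,interpolation=cv2.INTER_CUBIC),alpha=1.8))"
```

```text
t 14.65 tcp [658.1 194.9 436.8] jaw 107.14 x [ 0.  0. -1.] q [ 0.57  0.36  0.09  0.   -1.3  -1.84] F [ 0.21  0.98 -1.17] w 19.7
tip proj [[323.41054187 198.32251948]
 [322.40515478 193.85816525]]
```

View pics/z13.png

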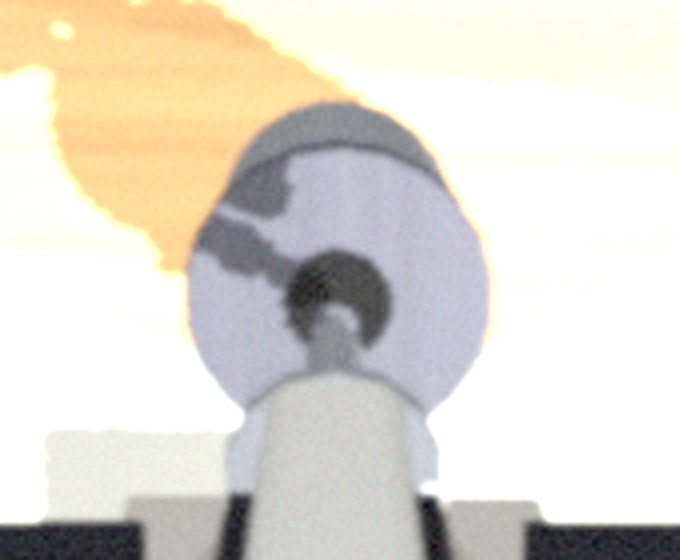

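View pics/z14.png

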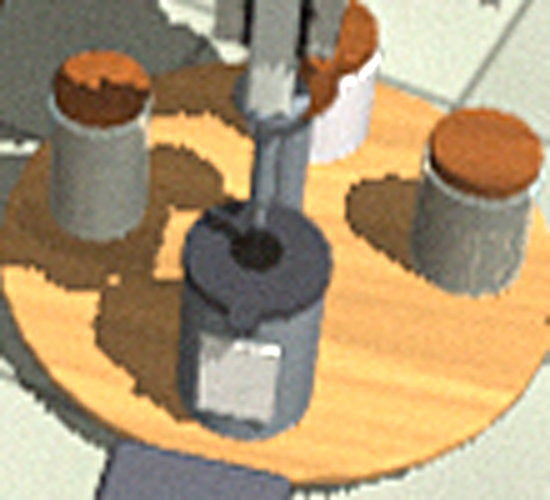

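```bash
python3 -c "
from h import *;s=status.get_state();C=cam('wrist',s)
print(onz(C,[np.array((339,300))/4-.37+[240,120]],.13), onz(C,[np.array((334,325))/4-.37+[240,120]],.1432))"
```

```text
[[0.65811231 0.19587577 0.13      ]] [[0.66023718 0.19536222 0.1432    ]]
```

>>> {"fn": "apply_moves", "kwargs": {
  "commands": [
    {"dx": -1, "dy": 0.5, "dz": -4, "spin": 0, "hand": 1},
    {"dx": 0, "dy": 0, "dz": -5, "spin": 0, "hand": 1},
    {"dx": 0, "dy": 0, "dz": -5, "spin": 0, "hand": 1},
    {"dx": 0, "dy": 0, "dz": -3, "spin": 0, "hand": 1},
    {"dx": 0, "dy": 0, "dz": 0, "spin": 0, "hand": 1}
  ]
}}

```text
t: 15.38
eef_pos: [0.6571, 0.1955, 0.4195]
ee_rot: [-2.89, 1.571, -2.591]
force: [-0.1, 0.1, -0.5]
width: 0.0198
```

>>> {"fn": "apply_moves", "kwargs": {
  "commands": [
    {"dx": 0, "dy": 0, "dz": 0, "spin": 0, "hand": 1},
    {"dx": 0, "dy": 0, "dz": 0, "spin": 0, "hand": 1},
    {"dx": 0, "dy": 0, "dz": 0, "spin": 0, "hand": 1},
    {"dx": 0, "dy": 0, "dz": 0, "spin": 0, "hand": 1},
    {"dx": 0, "dy": 0, "dz": 0, "spin": 0, "hand": 1}
  ]
}}

```text
t: 16.0
eef_pos: [0.6571, 0.1954, 0.4197]
ee_rot: [-0.208, 1.571, 0.091]
force: [-0.0, -1.1, -0.5]
width: 0.02
```

```bash
python3 -c "
from h import *;s=rep()"
```

```text
t 16.00 tcp [657.1 195.4 419.7] jaw 107.13 x [ 0.  0. -1.] q [ 0.57  0.37  0.06  0.   -1.26 -1.84] F [-0.01 -1.13 -0.52] w 20.0
```

>>> {"fn": "apply_moves", "kwargs": {
  "commands": [
    {"dx": 0, "dy": 0, "dz": -2, "spin": 0, "hand": 1},
    {"dx": 0, "dy": 0, "dz": -2, "spin": 0, "hand": 1},
    {"dx": 0, "dy": 0, "dz": -2, "spin": 0, "hand": 1},
    {"dx": 0, "dy": 0, "dz": 0, "spin": 0, "hand": 1},
    {"dx": 0, "dy": 0, "dz": 0, "spin": 0, "hand": 1}
  ]
}}

```text
t: 16.62
eef_pos: [0.6571, 0.1954, 0.4139]
ee_rot: [-0.266, 1.57, 0.033]
force: [-0.5, -0.2, 1.4]
width: 0.0198
```

>>> {"fn": "apply_moves", "kwargs": {
  "commands": [
    {"dx": 0, "dy": 0, "dz": 0, "spin": 0, "hand": 1},
    {"dx": 0, "dy": 0, "dz": 0, "spin": 0, "hand": 1},
    {"dx": 0, "dy": 0, "dz": 0, "spin": 0, "hand": 1},
    {"dx": 0, "dy": 0, "dz": 0, "spin": 0, "hand": 1},
    {"dx": 0, "dy": 0, "dz": 0, "spin": 0, "hand": 1}
  ]
}}

```text
t: 17.25
eef_pos: [0.6571, 0.1954, 0.4137]
ee_rot: [-0.099, 1.571, 0.201]
force: [-0.0, -1.2, 1.7]
width: 0.0199
```

```bash
python3 -c "
from h import *;s=rep();C=cam('wrist',s)
f=[]
for i in range(5):
  im=viewer.grab_frame('top') ;f.append(status.get_state()['force'])
print(np.mean(f,0),np.std(f,0))
grab('wrist','w9.png');grab('scene','scene7.png');grab('top','top9.png')
a=cv2.imread('pics/w9.png')[120:260,240:410];cv2.imwrite('pics/z15.png',cv2.convertScaleAbs(cv2.resize(a,None,fx=4,fy=4,interpolation=cv2.INTER_CUBIC),alpha=1.8))
a=cv2.imread('pics/scene7.png')[130:310,290:430];cv2.imwrite('pics/z16.png',cv2.convertScaleAbs(cv2.resize(a,None,fx=3.3,fy=3.3,interpolation=cv2.INTER_CUBIC),alpha=1.8))"
```

```text
t 17.25 tcp [657.1 195.4 413.7] jaw 107.14 x [ 0.  0. -1.] q [ 0.57  0.37  0.05  0.   -1.25 -1.84] F [-0.04 -1.16  1.72] w 19.9
[ 0.3140684  -0.50466811  1.82952653] [0.74481978 0.56010004 0.49676043]
```

View pics/z15.png

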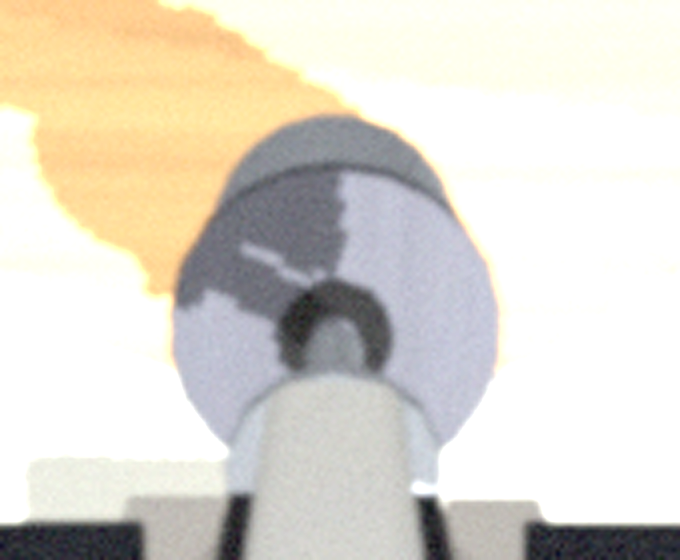

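View pics/z16.png

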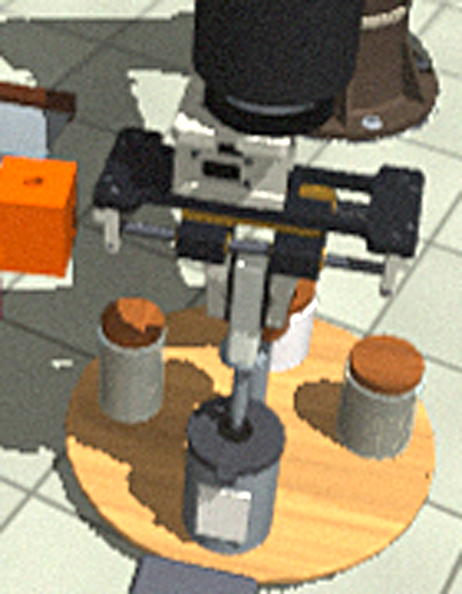

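```bash
python3 -c "
from h import *;rep();print(arm.job_done());rep()"
```

```text
t 17.65 tcp [657.1 195.4 413.7] jaw 107.14 x [ 0.  0. -1.] q [ 0.57  0.37  0.05  0.   -1.25 -1.84] F [ 0.88 -0.78  2.46] w 20.1
the job is handed in; nothing more can be done
None
the job is handed in; nothing more can be done
```

I turned the carousel about 78° clockwise by its knob and let the knob go. Then I lifted the larger thermometer out of the marble stand and pressed its tip on the pad of the canister's lid. I handed the job in at 17.7 s, still holding it there; no verdict came back.

Last checks before handing in:
- **Label:** it faces the scanner to about 0.01–0.03 rad from the top camera. The scene camera was less reliable: uncorrected it put the canister about 0.04 rad off, with a 0.107 m radius instead of 0.100 m. After correcting for its offset on the scanner block, it agreed to about 0.01 rad.
- **Tip:** in the wrist picture it sits about 2 mm from the pad's centre.
- **Push:** the vertical force rose by about 2.9 N (from −1.1 to +1.8 N, with about 0.5 N of noise). The spring compression from the heights is about 9.9 mm, which also means about 3 N. The very last single reading would mean about 3.6 N.
- **Thermometer:** the tool points straight down and the fingers hold the handle at 20 mm. In the pictures it looks upright and nothing else looks moved; I did not measure either.

My first two move calls were refused because rows lacked a key; nothing moved in them.

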